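# Load the sample bottle and index the photometer turntable to its reading window

### The arm

A 6-joint arm with a two-finger parallel gripper is mounted at the origin on the work surface. World frame = base frame: x ahead of the robot, y to its left, z up, the work surface at z = 0. Lengths are in m, angles in rad, forces in N, time in s.
With the tool pointing down it reaches from about 0.35 to 0.95 m from the base axis. Payload 17.4 kg.
Tool frame: the origin (TCP) lies midway between the tips of the shut fingers; the grasp point (between the pads) lies 19 mm behind it; z points along the fingers, y is the direction in which the jaws open and shut (so a half turn about z gives the same grasp; the last joint's range is limited). The gripper opens to 93 mm and grips with 3 to 60 N. Pads are 15 mm wide; open, the fingers measure 128 mm over their backs; the gripper's body (75 mm by 188 mm) begins 65 mm behind the grasp point.
Start: joints at [1.237, 0.116, 1.442, -0, 1.584, -0.038], TCP at [0.197, 0.646, 0.219] pointing down, gripper open.
Joint ranges: [-2.83, 2.83], [-0.83, 2.19], [0.07, 2.5], [-1.14, 4.28], [0.01, 3], [-2.97, 2.97]. Speed limits (rad/s): [1.89, 1.89, 2.22, 3.14, 3.14, 3.14].

### API

Orientations are given as a unit quaternion [w, x, y, z].
In Python, from station import manip gives the robot as it stands.
- The arm moves only by the shell command python3 -m creep 'ROWS' [OPENING]. ROWS is JSON, a list that holds one entry, the list of rows, each a list of 4 numbers: the shift along the tool's x, y, z each as a share of 150 mm, from -1 to 1, then the turn about the tool's z as a share of pi rad, from -1 to 1. In form: [[[tx, ty, tz, yaw], ...]]. A call has 1 to 10 rows; each row shifts and turns the commanded pose from where the row before left it, along the tool's axes as they then stand; what a row does not reach is not made up. A row lasts 1/12 s, in which the tool goes at most 41.7 mm and 7.16 degrees, less where a joint would pass 70% of its speed; a pose out of reach is approached as far as the arm can. A call with a number of a shift or a turn outside -1 to 1 is refused whole. A call with a gripper value outside its range is refused whole. OPENING is the closure, from -1 (fully open) to 1 (shut), set as the call begins (- or left out, the last holds). The fingers move at their own pace and stop on an object; the grip force is fixed at half the most. Time passes only in rows, so rows that do not move let the fingers close. It gives the time, the measured TCP pose, the force and the opening at its end, in the units of the state.
- manip.read_state(): the state, without advancing time (a new reading comes with each control period).
- manip.capture(name): name is "side" or "top"; returns a dict with "pixels" (420x560x3 uint8, blue, green, red), "range_z" (420x560 float32, m along the optical axis (not along the pixel's ray), 0 where there is no reading), "fov_y" (degrees; the focal length in pixels is half the picture's height over the tangent of half this angle, whatever the lens; pixels are square), "cx", "cy" (the principal point, pixels), "position" and "orientation" of the camera in the world. Camera axes: x right, y up, looking along -z (the intrinsics and any distortion apply to the point x, -y, -z); pixel columns grow to the right and rows downward; lengths in m; the calibration is good to about 2 mm. A picture is of the moment at which its call begins.
- manip.finish_job(): hands the job in, once; it reports no verdict.
The state is a dict: "t": time; "q": joint angles; "qvel": joint speeds; "effort": joint torques, N m; "ee_pos": TCP position; "ee_rot": TCP orientation; "ft_force": force on the tool from outside, world axes, zero at the start; "moment": the same for the moment, N m; "width": finger opening in m.
Only numpy, scipy, OpenCV 4.12 (cv2) and the standard library are available. Lean on these libraries where they do the work, as an engineer would, in place of code of your own. Each camera call takes 0.05 s, during which the arm holds its last target.

### The job

Lower the slim sample bottle (do not drop it) upright and fully home into the one open holder of the photometer's turntable, and turn the turntable so that this holder clicks to rest squarely in front of the reading window. Keep the bottle from tipping over, leave the other containers standing where they are, and let go of everything at the end.

Things in the scene. Friction and masses are not known exactly. Their poses are not given: they have to be found in the camera images.
- sample_mid (a point): Slim sample bottle, loose, upright on the bench: white plastic, round, 40 mm diameter up to 82 mm, then a neck and a grey cap of 30 mm diameter; 110 mm tall, 0.13 kg. This point is its centre, 55 mm above its underside; z is its long axis, upward. Grip the body 10 to 20 mm above this point to keep the fingers clear of the holder's rim.
- turntable (a joint): Angle (rad) of the turntable, growing clockwise seen from above. Sprung detents pull it in at 0, 0.785, 1.571 and 2.356; stops just beyond the first and last. The open holder faces the window at 1.571. It starts at or below 0.95, in one of the first two detents, so it turns clockwise. Leaving a detent takes up to 0.4 N m (5 N at the knob); let go within 10 degrees of one and it swings in.
- holder (a point): The open holder on the turntable: a grey cup with a round bore of 48 mm diameter, 56 mm outside, fixed to the disc 80 mm from the axle. This point is the centre of its inner floor, 54 mm above the bench; the rim lies 36 mm above it. Its frame turns with the turntable: x points outward from the axle, z up.
- knob (a point): The turntable's knob: a round upright dark steel post, 21 mm diameter, fixed to the disc 85 mm from the axle, opposite the open holder; its top is 112 mm above the bench. This point is the middle of its grip, 87 mm above the bench. Pinch it from above and lead it round the axle; it may turn between the fingers.
- axle (a point): Centre of the turntable, at its top face, 50 mm above the bench; fixed, y points away from the reading window, z up. An aluminium disc of 240 mm diameter with a low steel hub (48 mm diameter, 18 mm high). It carries the open holder, the knob opposite it and, between them, two plugged holders (grey, steel lid, 56 mm diameter, 41 mm high, not used).
- window (a point): The reading window, fixed: a short steel lens tube of 40 mm diameter pointing at the turntable from the photometer's white housing (190 mm wide, 140 mm deep, 150 mm high, its face 147 mm from the axle). This point is the centre of the lens, 115 mm above the bench.
- jar: Bystander: squat white jar, grey lid, 64 mm diameter, 70 mm high; origin at the centre of its underside. Leave it alone.
- tall: Bystander: tall wide white bottle, grey cap, 60 mm diameter, 170 mm high; origin at the centre of its underside. Leave it alone.
- beaker: Bystander: empty glass beaker, 72 mm diameter, 95 mm high; origin at the centre of its underside. Leave it alone.
Mind the look-alikes: they are no part of the job. Leave any purple look-alike of the part that bears sample_mid alone.

How it is judged:
By the outcome, as a careful person would: the job done as asked, in the order asked, and still so for the second after the job is handed in, with the robot touching nothing.
It also fails if it takes over 67 s, if anything falls off the work surface, if the arm or the gripper's body presses on something with over 40 N, if the wrist force passes 120 N, or if a joint passes its speed limit or range.

## Working session

There is one attempt and no reset: what is moved stays moved. The work goes in short steps, Python scripts to look and compute and a shell command to move; the robot and the scene stay as the last step left them, time stands still between calls to the robot, and variables do not carry over. Pictures are saved under pics/ and viewed, and the job is handed in when it is done.

```bash
ls; mkdir -p pics; python3 - <<'E'
from station import manip
import cv2,pickle
print(manip.read_state())
for n in("side","top"):
    d=manip.capture(n); cv2.imwrite(f"pics/{n}0.png",d["pixels"]); pickle.dump(d,open(f"{n}0.pkl","wb"))
    print(n,{k:v for k,v in d.items() if k not in("pixels","range_z")})
E
```

```text
pics
{'t': 0.0, 'q': array([ 1.23715911e+00,  1.16510141e-01,  1.44228928e+00, -1.28300786e-05,
        1.58398886e+00, -3.77996794e-02]), 'qvel': array([-0.00127191,  0.00218657,  0.00096027,  0.00037204,  0.00210554,
       -0.00045883]), 'effort': array([-2.02170151e-03, -7.21249652e+01, -6.22619104e+01,  7.78363226e-02,
        2.36169621e-02, -5.04543027e-05]), 'ee_pos': array([0.19673375, 0.64547541, 0.21787398]), 'ee_rot': array([-1.04083897e-04,  1.47380005e-01,  9.89079763e-01, -5.88719245e-04]), 'ft_force': array([-0.44353941,  0.0708176 ,  0.17203758]), 'moment': array([ 0.03384824, -0.02379664,  0.04001146]), 'width': 0.09291225455744079}
side {'fov_y': 46.11368105008534, 'cx': 267.3202220070567, 'cy': 213.14901367830987, 'position': array([-0.16785826, -0.77375466,  0.90533535]), 'orientation': array([ 0.85107165,  0.42001207, -0.14361665, -0.28043032])}
top {'fov_y': 42.780504312418934, 'cx': 276.78815810694175, 'cy': 203.00257636756888, 'position': array([0.30053754, 0.07587111, 1.34095626]), 'orientation': array([ 0.70872061,  0.04526771, -0.05247907, -0.70207683])}
```

View pics/side0.png

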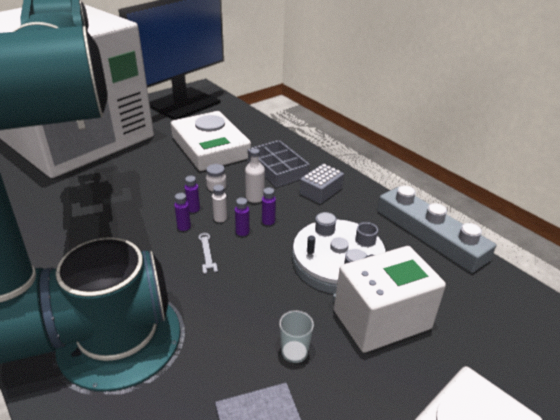

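View pics/top0.png

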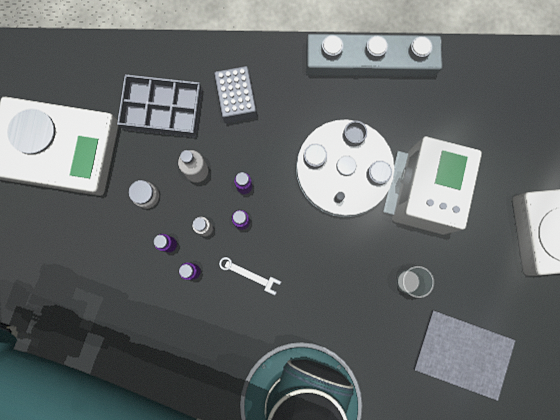

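The top picture shows the slim bottle's cap near (202,224), the knob at (340,197), the hub at (346,166), the open cup at (354,131) and the photometer face at about x = 400. The purple look-alikes stand around the bottle. I'll measure these next.

```bash
cat > h.py <<'E'
import numpy as np, cv2, pickle
from scipy.spatial.transform import Rotation as R
def f(d): return d["pixels"].shape[0]/2/np.tan(np.radians(d["fov_y"])/2)
def rot(d): o=d["orientation"]; return R.from_quat([o[1],o[2],o[3],o[0]]).as_matrix()
def cloud(d):
    z=d["range_z"]; v,u=np.mgrid[:z.shape[0],:z.shape[1]]
    c=np.stack([(u-d["cx"])/f(d)*z,-(v-d["cy"])/f(d)*z,-z],-1)
    P=c@rot(d).T+d["position"]; P[z==0]=np.nan; return P
def atz(d,u,v,h):
    r=rot(d)@np.array([(u-d["cx"])/f(d),-(v-d["cy"])/f(d),-1.]); p=d["position"]
    return p+r*(h-p[2])/r[2]
def proj(d,X):
    c=(np.asarray(X)-d["position"])@rot(d); return np.array([d["cx"]-f(d)*c[...,0]/c[...,2],d["cy"]+f(d)*c[...,1]/c[...,2]]).T
E
python3 - <<'E'
from h import *
d=pickle.load(open("top0.pkl","rb")); P=cloud(d)
np.set_printoptions(precision=4,suppress=True)
for n,(u,v) in dict(bottle=(202,224),knob=(339,196),hub=(346,166),cup=(354,131),bench=(300,240),disc=(325,185),beaker=(416,282),tall=(188,158),jar=(142,193),p1=(240,217),p2=(243,180),p3=(163,241),p4=(188,270)).items(): print(n,P[v,u])
im=cv2.resize(d["pixels"][100:240,280:480],None,fx=4,fy=4,interpolation=cv2.INTER_CUBIC); cv2.imwrite("pics/c1.png",im)
im=cv2.resize(d["pixels"][140:290,130:290],None,fx=4,fy=4,interpolation=cv2.INTER_CUBIC); cv2.imwrite("pics/c2.png",im)
s=pickle.load(open("side0.pkl","rb"))
cv2.imwrite("pics/c3.png",cv2.resize(s["pixels"][140:290,150:350],None,fx=4,fy=4,interpolation=cv2.INTER_CUBIC))
E
```

```text
bottle [0.4213 0.2357 0.1109]
knob [ 0.4902 -0.0807  0.1082]
hub [ 0.5695 -0.103   0.0707]
cup [ 0.6607 -0.1255  0.057 ]
bench [ 0.3946  0.004  -0.0023]
disc [ 0.5254 -0.0537  0.0533]
beaker [ 0.293  -0.282   0.0083]
tall [0.5631 0.2634 0.1689]
jar [0.4988 0.387  0.0679]
p1 [0.4383 0.1486 0.1117]
p2 [0.5246 0.143  0.1137]
p3 [0.3815 0.3239 0.1097]
p4 [0.316  0.2642 0.1129]
```

View pics/c1.png

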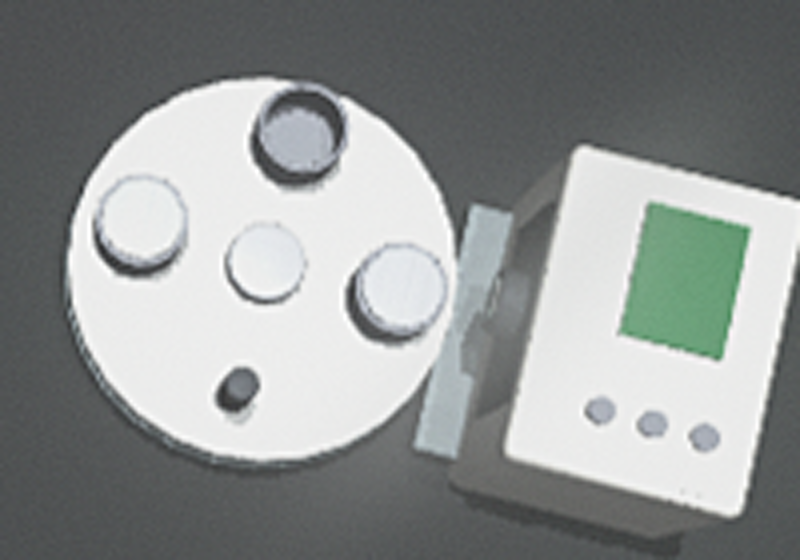

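View pics/c2.png

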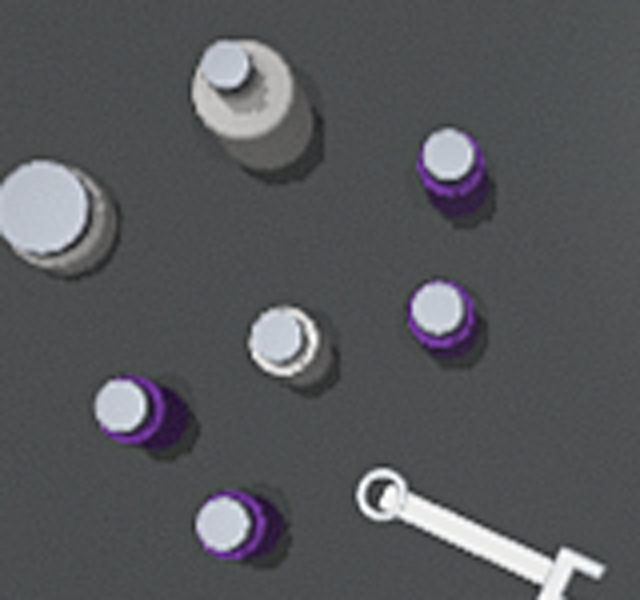

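View pics/c3.png

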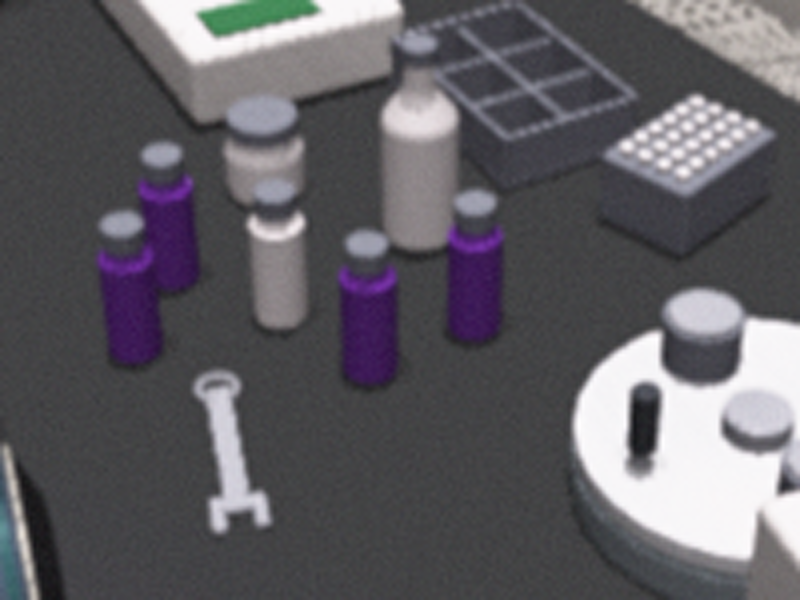

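```bash
python3 - <<'E'
from h import *
np.set_printoptions(precision=4,suppress=True)
d=pickle.load(open("top0.pkl","rb")); P=cloud(d)
c=lambda x,y,ox,oy:((x+.5)/4-.5+ox,(y+.5)/4-.5+oy)
B=lambda x,y,h:atz(d,*c(x,y,130,140),h)
T=lambda x,y,h:atz(d,*c(x,y,280,100),h)
for n,a in dict(bottle=(276,335,.11),p1=(439,307,.11),p2=(448,153,.11),p3=(123,405,.11),p4=(224,523,.11),tall=(226,65,.17),jar=(43,208,.07)).items(): print(n,B(*a))
hub=T(267,259,.068);k=T(241,384,.112);cup=T(301,129,.09);l=T(143,220,.091);r=T(402,286,.091)
disc=T((67+457)/2,(77+462)/2,.05)
print("hub",hub,"disc",disc)
for n,p in dict(knob=k,cup=cup,l=l,r=r).items():
    e=p-hub; print(n,p,np.hypot(*e[:2]),np.degrees(np.arctan2(e[1],e[0])))
# depth based
for n,lo,hi,cen,rad in [("bottle",.1,.12,(.42,.236),.03),("p1",.1,.12,(.438,.148),.03),("hub",.06,.078,hub,.035),("knob",.1,.12,k,.02),("cuprim",.08,.1,cup,.035),("left",.08,.1,l,.035),("right",.08,.1,r,.035)]:
    m=(P[...,2]>lo)&(P[...,2]<hi)&(np.hypot(P[...,0]-cen[0],P[...,1]-cen[1])<rad)
    Q=P[m]; print(n,m.sum(),Q.mean(0),(Q.max(0)+Q.min(0))/2,Q.max(0)-Q.min(0))
# housing face from top box: face edge top corners
t1=T(577,146,.15);t2=T(507,458,.15);print("face",t1,t2,np.linalg.norm(t1-t2)); e=(t1-t2)/np.linalg.norm(t1-t2)
nrm=np.array([-e[1],e[0]]); print("face normal ang",np.degrees(np.arctan2(nrm[1],nrm[0])),"dist",(hub-t2)[:2]@nrm)
E
```

```text
bottle [0.4228 0.2436 0.11  ]
p1 [0.4399 0.1501 0.11  ]
p2 [0.5303 0.1465 0.11  ]
p3 [0.3817 0.3299 0.11  ]
p4 [0.3152 0.27   0.11  ]
tall [0.5676 0.2676 0.17  ]
jar [0.5017 0.3905 0.07  ]
hub [ 0.5741 -0.1043  0.068 ] disc [ 0.5714 -0.1037  0.05  ]
knob [ 0.4905 -0.0823  0.112 ] 0.08648964145691682 165.24547893124978
cup [ 0.6493 -0.1224  0.09  ] 0.07734210218864224 -13.525079729938337
l [ 0.5921 -0.0272  0.091 ] 0.07917261317875232 76.87959154520598
r [ 0.5537 -0.1813  0.091 ] 0.07965869450912795 -104.86746836467887
bottle 137 [0.421  0.243  0.1102] [0.4211 0.2428 0.1099] [0.0284 0.028  0.0151]
p1 132 [0.4379 0.1512 0.11  ] [0.4388 0.151  0.1098] [0.0285 0.0284 0.0135]
hub 300 [ 0.5708 -0.1032  0.0679] [ 0.5719 -0.1037  0.0675] [0.0481 0.0453 0.0148]
knob 67 [ 0.4894 -0.082   0.1106] [ 0.4898 -0.082   0.1099] [0.0199 0.0204 0.0149]
cuprim 155 [ 0.6493 -0.1227  0.0884] [ 0.6495 -0.123   0.0884] [0.0554 0.0538 0.0163]
left 427 [ 0.5905 -0.026   0.0899] [ 0.5918 -0.0266  0.0891] [0.0561 0.0531 0.018 ]
right 431 [ 0.5509 -0.1799  0.09  ] [ 0.5521 -0.1809  0.0894] [0.0557 0.0559 0.0186]
face [ 0.6244 -0.271   0.15  ] [ 0.4442 -0.2264  0.15  ] 0.18568366876637585
face normal ang 76.09498160891842 dist 0.1497271695969665
```

```bash
cat > plan.py <<'E'
import sys
from h import *
from station import manip
np.set_printoptions(precision=4,suppress=True)
def st():
    s=manip.read_state(); o=s["ee_rot"]; M=R.from_quat([o[1],o[2],o[3],o[0]]).as_matrix(); return s,M
s,M=st()
print("t",s["t"],"tcp",s["ee_pos"],"jaw",round(np.degrees(np.arctan2(M[1,1],M[0,1])),2),"tilt",M[:,2],"w",s["width"],"F",s["ft_force"])
if len(sys.argv)>1:
    x,y,z,j,n=map(float,sys.argv[1:6]); d=M.T@(np.array([x,y,z])-s["ee_pos"])
    j0=np.degrees(np.arctan2(M[1,1],M[0,1])); dj=(j0-j+90)%180-90
    print("total shares",d/.15,"yaw",dj/180,"dist mm",np.linalg.norm(d)*1e3,"per row",d/.15/n,dj/180/n)
E
python3 plan.py .4215 .243 .218 73.05 16
```

```text
t 0.1 tcp [0.1967 0.6455 0.218 ] jaw 73.05 tilt [-0.0004 -0.001  -1.    ] w 0.09321896115368433 F [-0.053   0.1083  0.1294]
total shares [-2.2157 -2.1299  0.002 ] yaw 1.713140390317373e-05 dist mm 461.01483911752706 per row [-0.1385 -0.1331  0.0001] 1.0707127439483581e-06
```

```bash
python3 -m creep '[[[-0.14,-0.133,0,0],[-0.14,-0.133,0,0],[-0.14,-0.133,0,0],[-0.14,-0.133,0,0],[-0.14,-0.133,0,0],[-0.14,-0.133,0,0],[-0.14,-0.133,0,0],[-0.14,-0.133,0,0],[-0.14,-0.133,0,0],[-0.14,-0.133,0,0]]]' -1; python3 -m creep '[[[-0.14,-0.133,0,0],[-0.14,-0.133,0,0],[-0.14,-0.133,0,0],[-0.14,-0.133,0,0],[-0.14,-0.133,0,0],[-0.1,-0.133,0,0],[0,0,0,0.037],[0,0,0,0.037],[0,0,0,0.037],[0,0,0,0]]]'; python3 plan.py .4215 .243 .12 53 1
python3 - <<'E'
from h import *; from station import manip
for n in("side","top"):
    d=manip.capture(n); cv2.imwrite(f"pics/{n}1.png",d["pixels"]); pickle.dump(d,open(f"{n}1.pkl","wb"))
E
```

```text
t: 0.93
ee_pos: [0.3398, 0.3923, 0.2184]
ee_rot: [-0.0, 0.147, 0.989, -0.0]
ft_force: [0.8, -0.3, 0.2]
width: 0.0933
t: 1.77
ee_pos: [0.4194, 0.2439, 0.2184]
ee_rot: [-0.0, 0.32, 0.947, -0.0]
ft_force: [-0.9, -0.7, -0.5]
width: 0.0929
t 1.7667 tcp [0.4194 0.2439 0.2184] jaw 52.7 tilt [-0.0004 -0.0002 -1.    ] w 0.0929237351052455 F [-0.8521 -0.7234 -0.5488]
total shares [-0.015   0.0042  0.656 ] yaw -0.0016468189475335275 dist mm 98.42258098787319 per row [-0.015   0.0042  0.656 ] -0.0016468189475335275
```

View pics/top1.png

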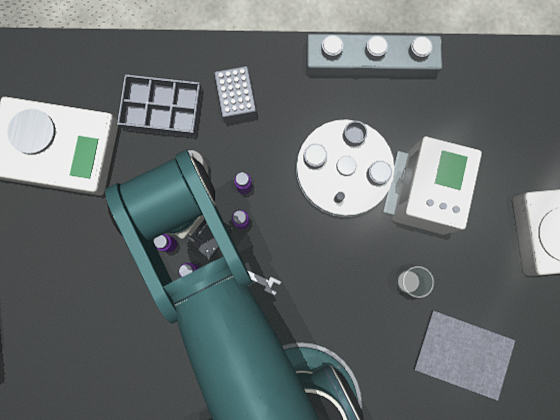

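View pics/side1.png

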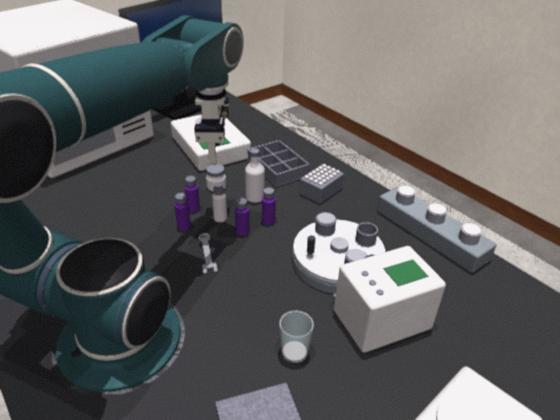

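The side picture shows the open gripper at about (210,130), above the slim bottle (cap at 219,187). The arm hides the bottle in the top view. Before lowering I'll cross-check the bottle and cup against the side camera.

```bash
python3 - <<'E'
from h import *
np.set_printoptions(precision=4,suppress=True)
for nm in("side0","side1"):
    d=pickle.load(open(nm+".pkl","rb")); P=cloud(d)
    for n,lo,hi,cen,rad in [("bottle",.1,.12,(.4215,.243),.035),("knob",.1,.12,(.4897,-.082),.02),("hub",.06,.075,(.572,-.104),.035),("left",.083,.1,(.592,-.027),.035),("cuprim",.08,.1,(.6496,-.1234),.035)]:
        m=(P[...,2]>lo)&(P[...,2]<hi)&(np.hypot(P[...,0]-cen[0],P[...,1]-cen[1])<rad)
        Q=P[m]; print(nm,n,m.sum(),Q.mean(0),(Q.max(0)+Q.min(0))/2,Q.max(0)-Q.min(0))
E
```

```text
side0 bottle 68 [0.4204 0.2359 0.1073] [0.4211 0.2396 0.106 ] [0.0275 0.03   0.0118]
side0 knob 61 [ 0.4885 -0.0892  0.1078] [ 0.4896 -0.0867  0.1067] [0.0217 0.0258 0.0135]
side0 hub 200 [ 0.5702 -0.1105  0.0662] [ 0.5724 -0.1083  0.0657] [0.0493 0.0483 0.0111]
side0 left 223 [ 0.59   -0.0337  0.0888] [ 0.5924 -0.0321  0.089 ] [0.0564 0.0543 0.0113]
side0 cuprim 151 [ 0.6486 -0.1291  0.0863] [ 0.6508 -0.1277  0.0865] [0.0582 0.0567 0.0126]
side1 bottle 72 [0.4198 0.235  0.1074] [0.4209 0.2375 0.1071] [0.0288 0.0325 0.0127]
side1 knob 61 [ 0.4885 -0.0894  0.1081] [ 0.4894 -0.0883  0.107 ] [0.0207 0.0218 0.0137]
side1 hub 198 [ 0.5701 -0.1104  0.0664] [ 0.5726 -0.1076  0.066 ] [0.0479 0.0531 0.012 ]
side1 left 228 [ 0.5896 -0.0341  0.0889] [ 0.5917 -0.0325  0.0883] [0.0586 0.0544 0.0105]
side1 cuprim 161 [ 0.6488 -0.129   0.0861] [ 0.6491 -0.1296  0.0867] [0.0564 0.0572 0.0134]
```

The side camera puts everything about 4–5 mm lower in y than the top camera. The relative layout is the same in both, so I'll use the mean and check it again at contact. Lowering now.

```bash
python3 -m creep '[[[-0.02,-0.01,0.15,0],[0,0,0.18,0],[0,0,0.18,0],[0,0,0.15,0],[0,0,0.1,0],[0,0,0,0]]]'; python3 -m creep '[[[0,0,0.12,0],[0,0,0.1,0],[0,0,0.08,0],[0,0,0.056,0],[0,0,0,0],[0,0,0,0]]]';python3 plan.py
python3 - <<'E'
from h import *; from station import manip
d=manip.capture("side"); cv2.imwrite("pics/s2.png",cv2.resize(d["pixels"][100:260,140:340],None,fx=4,fy=3.75))
E
```

```text
t: 2.37
ee_pos: [0.4195, 0.2406, 0.1013]
ee_rot: [-0.002, 0.315, 0.949, -0.002]
ft_force: [-1.7, -1.1, -1.0]
width: 0.0927
t: 2.87
ee_pos: [0.421, 0.2413, 0.0517]
ee_rot: [-0.0, 0.316, 0.949, -0.0]
ft_force: [0.3, 0.4, 0.7]
width: 0.0929
t 2.8667 tcp [0.421  0.2413 0.0517] jaw 53.12 tilt [-0. -0. -1.] w 0.09285066693966766 F [0.3375 0.393  0.6521]
```

View pics/s2.png

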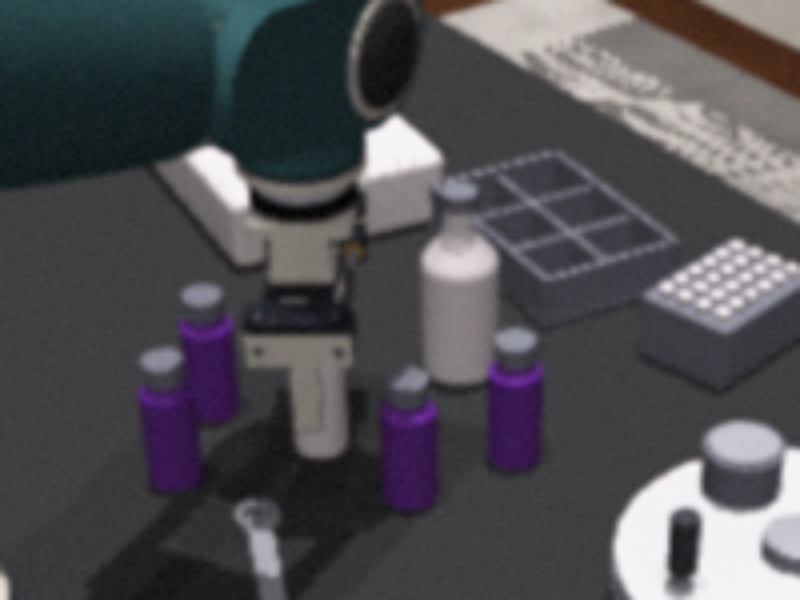

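The bottle stands between the fingers at crop (320,420), clear of all the neighbours. Closing.

```bash
python3 -m creep '[[[0,0,0,0],[0,0,0,0],[0,0,0,0],[0,0,0,0],[0,0,0,0],[0,0,0,0]]]' 0.0; python3 -m creep '[[[0,0,0,0],[0,0,0,0],[0,0,0,0],[0,0,0,0],[0,0,0,0],[0,0,0,0],[0,0,0,0]]]' 1;
python3 -m creep '[[[0,0,-0.02,0],[0,0,-0.05,0],[0,0,-0.1,0],[0,0,-0.15,0],[0,0,-0.15,0],[0,0,-0.15,0],[0,0,-0.15,0],[0,0,-0.15,0],[0,0,-0.1,0],[0,0,0,0]]]'
python3 plan.py .640 -.113 .215 53 16
python3 - <<'E'
from h import *; from station import manip
d=manip.capture("side"); cv2.imwrite("pics/s3.png",cv2.resize(d["pixels"][60:260,130:330],None,fx=3,fy=3))
E
```

```text
t: 3.42
ee_pos: [0.4209, 0.2412, 0.0513]
ee_rot: [0.0, 0.317, 0.949, 0.0]
ft_force: [0.3, 0.1, -1.1]
width: 0.0578
t: 4.0
ee_pos: [0.4209, 0.2412, 0.0512]
ee_rot: [-0.0, 0.317, 0.949, -0.0]
ft_force: [0.5, 0.2, -0.3]
width: 0.0396
t: 4.83
ee_pos: [0.4217, 0.2416, 0.2083]
ee_rot: [0.002, 0.317, 0.949, 0.002]
ft_force: [0.5, 0.5, -1.1]
width: 0.0394
t 4.8333 tcp [0.4217 0.2416 0.2083] jaw 53.07 tilt [ 0.0043  0.0022 -1.    ] w 0.03941713605416905 F [ 0.4731  0.4614 -1.0557]
total shares [-2.5835 -1.0151 -0.0438] yaw 0.00040476159021886186 dist mm 416.41666698498227 per row [-0.1615 -0.0634 -0.0027] 2.5297599388678866e-05
```

View pics/s3.png

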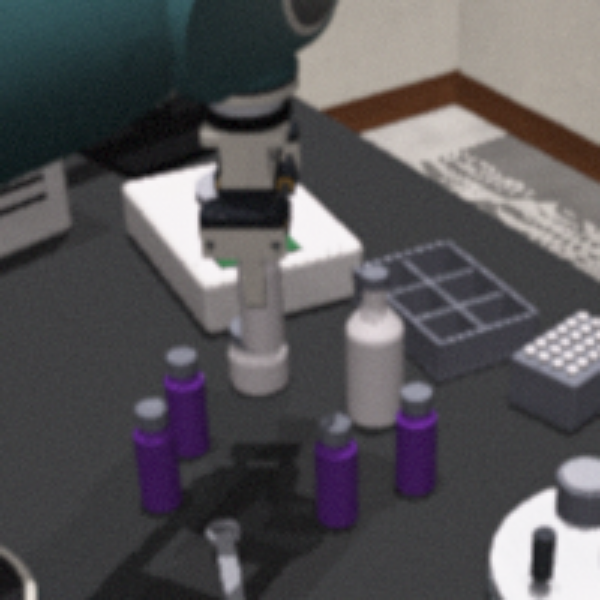

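The bottle is held upright at crop (258,340), with its neighbours undisturbed. Carrying it over to the holder.

```bash
python3 -m creep '[[[-0.08,-0.03,0,0],[-0.168,-0.065,0,0],[-0.168,-0.065,0,0],[-0.168,-0.065,0,0],[-0.168,-0.065,0,0],[-0.168,-0.065,0,0],[-0.168,-0.065,0,0],[-0.168,-0.065,0,0],[-0.168,-0.065,0,0],[-0.168,-0.065,0,0]]]'; python3 -m creep '[[[-0.168,-0.065,0,0],[-0.168,-0.065,0,0],[-0.168,-0.065,0,0],[-0.168,-0.065,0,0],[-0.168,-0.065,0,0],[-0.168,-0.065,0,0],[-0.087,-0.036,0,0],[0,0,0.1,0],[0,0,0.1,0],[0,0,0,0]]]'
python3 -m creep '[[[0,0,0,0],[0,0,0,0]]]'
python3 plan.py .65 -.1255 .156 53 1
python3 - <<'E'
from h import *; from station import manip
for n in("side","top"):
    d=manip.capture(n); pickle.dump(d,open(f"{n}4.pkl","wb"))
    a,b=((130,300),(280,480)) if n=="side" else ((60,230),(250,450))
    cv2.imwrite(f"pics/{n}4.png",cv2.resize(d["pixels"][a[0]:a[1],b[0]:b[1]],None,fx=4 if 1 else 3,fy=3.5 if 0 else 3.5))
E
```

```text
t: 5.72
ee_pos: [0.5564, 0.0226, 0.2027]
ee_rot: [-0.001, 0.317, 0.949, -0.0]
ft_force: [-0.6, 0.8, -0.9]
width: 0.0397
t: 6.55
ee_pos: [0.6475, -0.1247, 0.1692]
ee_rot: [-0.003, 0.317, 0.949, -0.0]
ft_force: [-0.4, 0.0, -2.1]
width: 0.0392
t: 6.72
ee_pos: [0.6489, -0.1249, 0.1744]
ee_rot: [-0.0, 0.316, 0.949, 0.0]
ft_force: [0.4, -0.1, -1.1]
width: 0.0392
t 6.7167 tcp [ 0.6489 -0.1249  0.1744] jaw 53.13 tilt [-0.0001  0.0001 -1.    ] w 0.039180713991635904 F [ 0.3975 -0.0713 -1.1002]
total shares [-0.008   0.0011  0.1226] yaw 0.0006973677331731981 dist mm 18.43181230281678 per row [-0.008   0.0011  0.1226] 0.0006973677331731981
```

View pics/side4.png

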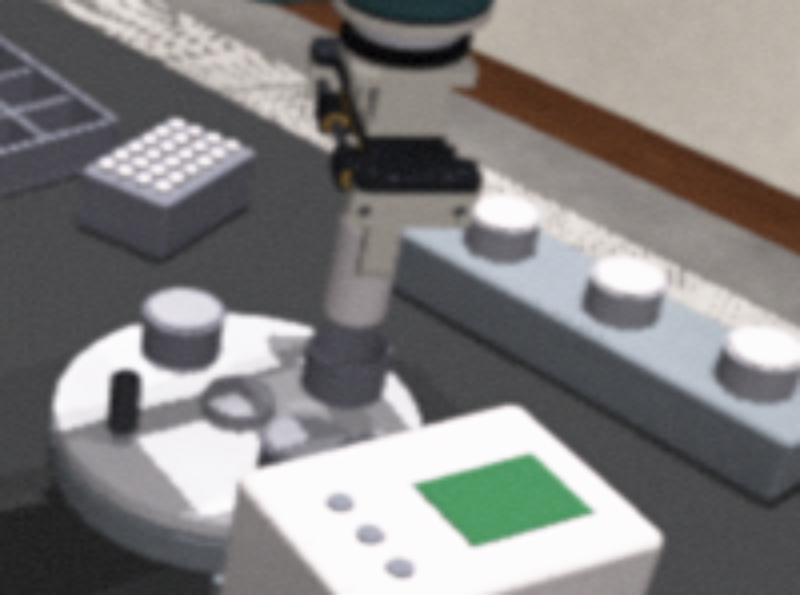

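View pics/top4.png

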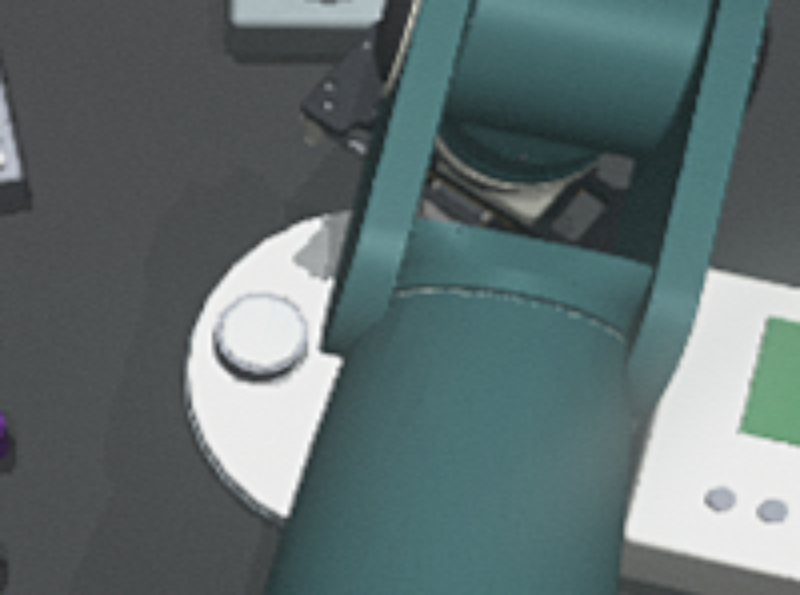

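```bash
cat > fit.py <<'E'
from h import *
from scipy.optimize import least_squares
def cyl(P,c0,r,lo,hi,rad=None):
    m=(P[...,2]>lo)&(P[...,2]<hi)&(np.hypot(P[...,0]-c0[0],P[...,1]-c0[1])<(rad or r+.012)); Q=P[m]
    s=least_squares(lambda c:np.hypot(Q[:,0]-c[0],Q[:,1]-c[1])-r,c0,loss="soft_l1",f_scale=.001)
    return s.x,len(Q),np.median(abs(s.fun))
E
python3 - <<'E'
from fit import *
np.set_printoptions(precision=4,suppress=True)
d=pickle.load(open("side4.pkl","rb")); P=cloud(d)
for lo,hi in((.125,.145),(.13,.14),(.13,.15)): print("bottle",cyl(P,(.649,-.127),.02,lo,hi))
for lo,hi in((.055,.085),(.06,.08),(.065,.085)):print("cup",cyl(P,(.649,-.128),.028,lo,hi))
d0=pickle.load(open("side0.pkl","rb"));P0=cloud(d0)
print("cup0",cyl(P0,(.649,-.128),.028,.06,.08),"bot0",cyl(P0,(.421,.24),.02,.02,.07),"knob0",cyl(P0,(.49,-.085),.0105,.07,.1))
# silhouettes
print("proj cup rim centre",proj(d,[.649,-.125,.09]),"bottle base",proj(d,[.6489,-.1249,.1233]))
im=d["pixels"][195:235,340:400]; cv2.imwrite("pics/z4.png",cv2.resize(im,None,fx=12,fy=12,interpolation=cv2.INTER_CUBIC))
E
```

```text
bottle (array([ 0.6504, -0.1267]), 102, np.float64(0.0009805673642615878))
bottle (array([ 0.6505, -0.1264]), 48, np.float64(0.0008464286708652052))
bottle (array([ 0.6503, -0.1266]), 100, np.float64(0.0008865400342957849))
cup (array([ 0.6495, -0.1284]), 325, np.float64(0.002039934899162092))
cup (array([ 0.6496, -0.1284]), 222, np.float64(0.0020796482648032556))
cup (array([ 0.6496, -0.1286]), 223, np.float64(0.0020532369658035794))
cup0 (array([ 0.6497, -0.1286]), 225, np.float64(0.0020643660585285863)) bot0 (array([0.4223, 0.2398]), 189, np.float64(0.001103293125012783)) knob0 (array([ 0.4914, -0.0863]), 75, np.float64(0.001033248768482804))
proj cup rim centre [365.9784 228.1227] bottle base [367.5956 218.1242]
```

View pics/z4.png

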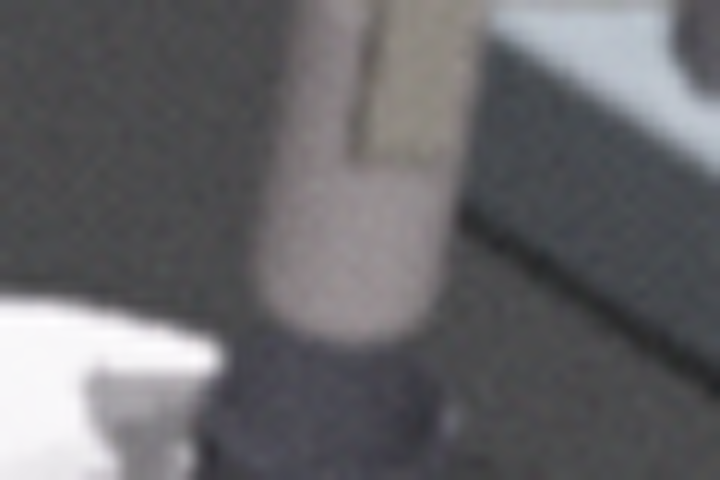

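```bash
python3 - <<'E'
from fit import *
np.set_printoptions(precision=4,suppress=True)
d=pickle.load(open("side4.pkl","rb")); P=cloud(d); cam=d["position"][:2]
def near(c0,r,lo,hi):
    c=np.array(c0)
    for _ in range(8):
        u=(cam-c)/np.linalg.norm(cam-c); w=np.array([-u[1],u[0]])
        rel=P[...,:2]-c
        m=(P[...,2]>lo)&(P[...,2]<hi)&(np.hypot(*np.moveaxis(rel,-1,0))<r+.01)&(rel@u>.3*r)&(abs(rel@w)<.8*r)
        Q=P[m][:,:2]
        c=least_squares(lambda c:np.hypot(*(Q-c).T)-r,c,loss="soft_l1",f_scale=.001).x
    return c,len(Q),u
for lo,hi in((.125,.15),(.13,.145)): print(near((.6504,-.1266),.02,lo,hi))
for lo,hi in((.06,.085),(.06,.075),(.07,.085)): print(near((.6496,-.1285),.028,lo,hi))
E
```

```text
(array([ 0.6507, -0.127 ]), 99, array([-0.7846, -0.62  ]))
(array([ 0.6506, -0.1268]), 64, array([-0.7845, -0.6201]))
(array([ 0.6511, -0.127 ]), 133, array([-0.7848, -0.6197]))
(array([ 0.651 , -0.1272]), 84, array([-0.7848, -0.6198]))
(array([ 0.6514, -0.1271]), 81, array([-0.7849, -0.6196]))
```

The bottle and cup agree to within 1 mm in the same camera. Lowering gently while watching the force.

```bash
python3 -m creep '[[[0,0,0.1,0],[0,0,0.08,0],[0,0,0.04,0],[0,0,0.03,0],[0,0,0.03,0],[0,0,0.03,0],[0,0,0,0]]]'; python3 -m creep '[[[0,0,0.02,0],[0,0,0.02,0],[0,0,0.02,0],[0,0,0.02,0],[0,0,0,0]]]'; python3 plan.py
```

```text
t: 7.4
ee_pos: [0.649, -0.1258, 0.1267]
ee_rot: [-0.0, 0.317, 0.949, -0.0]
ft_force: [0.0, 0.1, -2.0]
width: 0.0395
t: 7.82
ee_pos: [0.6491, -0.1258, 0.115]
ee_rot: [-0.0, 0.317, 0.949, -0.0]
ft_force: [0.2, -0.1, -1.0]
width: 0.0395
t 7.8167 tcp [ 0.6491 -0.1258  0.115 ] jaw 53.07 tilt [-0.0007  0.0002 -1.    ] w 0.039467968014147856 F [ 0.1673 -0.0979 -1.0221]
```

```bash
python3 -m creep '[[[0,0,0.02,0],[0,0,0.015,0],[0,0,0.01,0],[0,0,0.008,0],[0,0,0,0],[0,0,0,0]]]'; python3 -m creep '[[[0,0,0.008,0],[0,0,0,0],[0,0,0,0]]]';python3 -m creep '[[[0,0,0.007,0],[0,0,0,0],[0,0,0,0]]]'; python3 plan.py
```

```text
t: 8.32
ee_pos: [0.6493, -0.1258, 0.1078]
ee_rot: [0.0, 0.317, 0.949, -0.0]
ft_force: [0.1, 0.3, -2.1]
width: 0.0395
t: 8.57
ee_pos: [0.6493, -0.1258, 0.1066]
ee_rot: [0.0, 0.317, 0.949, 0.0]
ft_force: [-0.1, -0.0, -1.1]
width: 0.0396
t: 8.82
ee_pos: [0.6492, -0.1258, 0.1055]
ee_rot: [-0.0, 0.317, 0.949, -0.0]
ft_force: [-0.4, 1.5, -1.5]
width: 0.0396
t 8.8167 tcp [ 0.6492 -0.1258  0.1055] jaw 53.07 tilt [-0.0001  0.     -1.    ] w 0.03964930613170982 F [-0.4304  1.5047 -1.4668]
```

```bash
python3 -m creep '[[[0,0,0.007,0],[0,0,0,0],[0,0,0,0]]]';python3 -m creep '[[[0,0,0.007,0],[0,0,0,0],[0,0,0,0]]]'; python3 plan.py
python3 - <<'E'
from h import *; from station import manip
d=manip.capture("side"); pickle.dump(d,open("side5.pkl","wb")); cv2.imwrite("pics/s5.png",cv2.resize(d["pixels"][150:260,280:440],None,fx=5,fy=5))
E
```

```text
t: 9.07
ee_pos: [0.6495, -0.1259, 0.1051]
ee_rot: [0.0, 0.317, 0.949, 0.0]
ft_force: [-0.3, 0.1, 4.5]
width: 0.0397
t: 9.32
ee_pos: [0.6498, -0.1259, 0.1046]
ee_rot: [0.001, 0.317, 0.949, 0.0]
ft_force: [0.1, 1.5, 8.7]
width: 0.0393
t 9.3167 tcp [ 0.6498 -0.1259  0.1046] jaw 53.07 tilt [ 0.0018 -0.0003 -1.    ] w 0.03933724834191328 F [0.1439 1.5418 8.7321]
```

View pics/s5.png

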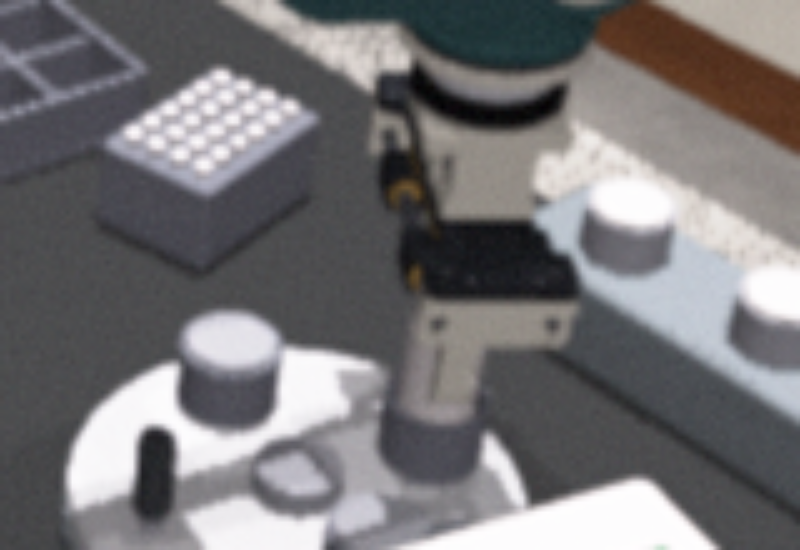

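The bottle touched the floor at TCP z = 0.105, which is what the given dimensions predict, and it is inside the cup at crop (430,430). Releasing and lifting.

```bash
python3 -m creep '[[[0,0,0,0],[0,0,0,0],[0,0,0,0],[0,0,0,0],[0,0,0,0],[0,0,0,0]]]' -0.2; python3 -m creep '[[[0,0,-0.05,0],[0,0,-0.1,0],[0,0,-0.15,0],[0,0,-0.15,0],[0,0,-0.15,0],[0,0,-0.1,0],[0,0,0,0]]]'
python3 plan.py .4897 -.0835 .205 76 10
python3 - <<'E'
from h import *; from station import manip
d=manip.capture("side"); pickle.dump(d,open("side6.pkl","wb")); cv2.imwrite("pics/s6.png",cv2.resize(d["pixels"][150:260,280:440],None,fx=5,fy=5))
E
```

```text
t: 9.87
ee_pos: [0.6492, -0.1258, 0.1033]
ee_rot: [-0.0, 0.317, 0.949, -0.0]
ft_force: [0.7, 0.0, -0.8]
width: 0.0558
t: 10.45
ee_pos: [0.6503, -0.1261, 0.2135]
ee_rot: [0.003, 0.317, 0.949, 0.0]
ft_force: [0.8, -0.6, -0.0]
width: 0.056
t 10.45 tcp [ 0.6503 -0.1261  0.2135] jaw 53.08 tilt [ 0.0056 -0.0013 -1.    ] w 0.056000293314663545 F [ 0.8002 -0.5535 -0.0146]
total shares [ 1.0268 -0.4166  0.0506] yaw -0.12735909881398394 dist mm 166.38923309724206 per row [ 0.1027 -0.0417  0.0051] -0.012735909881398394
```

View pics/s6.png

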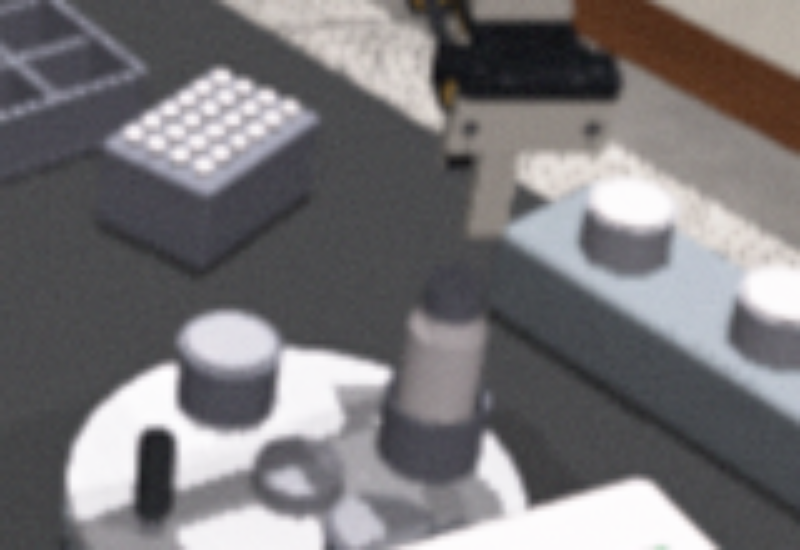

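The bottle stands upright, fully seated in the cup at crop (440,370). Moving to the knob.

```bash
python3 -m creep '[[[0.08,-0.035,0,0],[0.16,-0.065,0,0],[0.16,-0.065,0,0],[0.16,-0.065,0,0],[0.16,-0.065,0,0],[0.16,-0.065,0,0],[0.147,-0.057,0,0],[0,0,0,-0.032],[0,0,0,-0.032],[0,0,0,-0.032]]]'; python3 -m creep '[[[0,0,0,-0.031],[0,0,0.15,0],[0,0,0.15,0],[0,0,0.1,0],[0,0,0,0],[0,0,0,0]]]'
python3 plan.py .4895 -.0842 .072 76 1
python3 - <<'E'
from h import *; from station import manip
for n in("side","top"):
    d=manip.capture(n); pickle.dump(d,open(f"{n}7.pkl","wb"))
d=pickle.load(open("side7.pkl","rb"));cv2.imwrite("pics/s7.png",cv2.resize(d["pixels"][130:280,240:400],None,fx=5,fy=4))
E
```

```text
t: 11.33
ee_pos: [0.4879, -0.0831, 0.2076]
ee_rot: [-0.0, 0.168, 0.986, 0.0]
ft_force: [-0.0, 0.0, 0.0]
width: 0.0562
t: 11.83
ee_pos: [0.488, -0.0831, 0.1476]
ee_rot: [-0.001, 0.122, 0.992, 0.0]
ft_force: [-0.0, 0.2, 0.9]
width: 0.0558
t 11.8333 tcp [ 0.488  -0.0831  0.1476] jaw 75.93 tilt [-0.0021  0.0005 -1.    ] w 0.05578143440931907 F [-0.0354  0.2473  0.8513]
total shares [-0.0125 -0.0043  0.5038] yaw -0.0003698737289008294 dist mm 75.59597394451141 per row [-0.0125 -0.0043  0.5038] -0.0003698737289008294
```

View pics/s7.png

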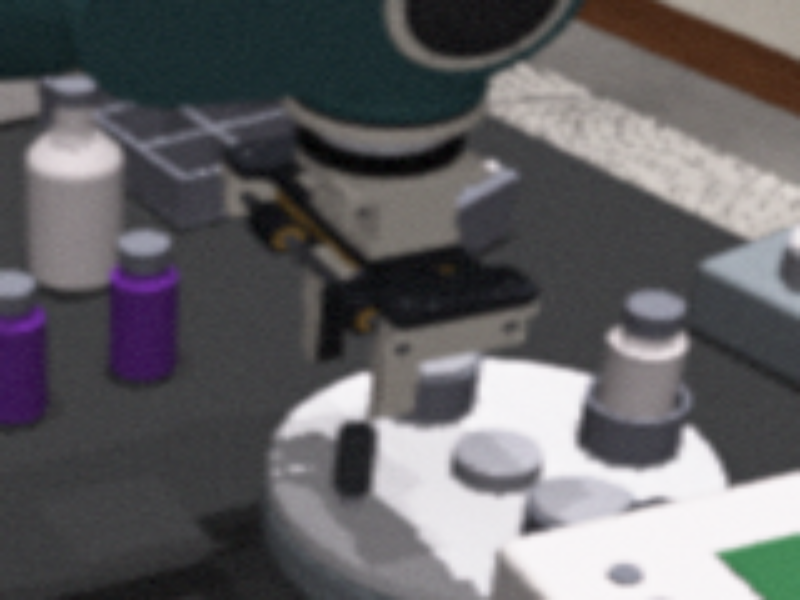

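The knob at crop (355,460) lies midway below the two fingers. Descending and pinching.

```bash
python3 -m creep '[[[-0.012,-0.004,0.1,0],[0,0,0.1,0],[0,0,0.1,0],[0,0,0.1,0],[0,0,0.06,0],[0,0,0.04,0],[0,0,0,0]]]'; python3 -m creep '[[[0,0,0,0],[0,0,0,0],[0,0,0,0],[0,0,0,0],[0,0,0,0],[0,0,0,0],[0,0,0,0],[0,0,0,0]]]' 1;python3 plan.py
```

```text
t: 12.52
ee_pos: [0.49, -0.0843, 0.0731]
ee_rot: [-0.0, 0.122, 0.992, 0.0]
ft_force: [-0.8, -0.6, -0.1]
width: 0.0557
t: 13.18
ee_pos: [0.4902, -0.0843, 0.0737]
ee_rot: [0.0, 0.122, 0.992, 0.0]
ft_force: [-1.8, 0.1, 3.2]
width: 0.0205
t 13.1833 tcp [ 0.4902 -0.0843  0.0737] jaw 75.93 tilt [ 0.0003 -0.     -1.    ] w 0.020505036574293773 F [-1.7934  0.1292  3.2206]
```

```bash
python3 -m creep '[[[-0.0002,0.0148,0,0.0083],[-0.0002,0.0148,0,0.0083],[-0.0008,0.0297,0,0.0167],[-0.0008,0.0297,0,0.0167],[-0.0008,0.0297,0,0.0167],[-0.0008,0.0297,0,0.0167],[-0.0008,0.0297,0,0.0167],[-0.0008,0.0297,0,0.0167],[-0.0008,0.0297,0,0.0167],[0,0,0,0]]]'; cat > ang.py <<'E'
import numpy as np; from station import manip
s=manip.read_state(); e=s["ee_pos"][:2]-[.572,-.105]; print("knob r",np.hypot(*e),"ang",np.degrees(np.arctan2(e[1],e[0])),"F",s["ft_force"],"w",s["width"],"z",s["ee_pos"][2],"M",s["moment"])
E
python3 ang.py; python3 plan.py
```

```text
t: 14.02
ee_pos: [0.5062, -0.0519, 0.0737]
ee_rot: [0.0, 0.327, 0.945, 0.0]
ft_force: [-0.1, 2.4, 4.1]
width: 0.0205
knob r 0.08458909616326447 ang 141.11046188070597 F [-0.09968578  2.39956081  4.13151731] w 0.020521642235727482 z 0.07368831756732402 M [0.30643731 0.16916972 0.0275547 ]
t 14.0167 tcp [ 0.5062 -0.0519  0.0737] jaw 51.77 tilt [ 0.0005  0.0005 -1.    ] w 0.020521642235727482 F [-0.0997  2.3996  4.1315]
```

The turn is tracking well: 24° done, with low forces. Continuing.

```bash
python3 -m creep '[[[-0.0008,0.0297,0,0.0167],[-0.0008,0.0297,0,0.0167],[-0.0008,0.0297,0,0.0167],[-0.0008,0.0297,0,0.0167],[-0.0008,0.0297,0,0.0167],[-0.0008,0.0297,0,0.0167],[-0.0008,0.0297,0,0.0167],[-0.0008,0.0297,0,0.0167],[-0.0008,0.0297,0,0.0167],[-0.0008,0.0297,0,0.0167]]]'; python3 ang.py; python3 -m creep '[[[-0.0008,0.0297,0,0.0167],[-0.0008,0.0297,0,0.0167],[-0.0008,0.0297,0,0.0167],[-0.0008,0.0297,0,0.0167],[-0.0008,0.0297,0,0.0167],[-0.0008,0.0297,0,0.0167],[-0.0008,0.0297,0,0.0167],[-0.0008,0.0297,0,0.0167],[-0.0008,0.0297,0,0.0167],[-0.0002,0.0148,0,0.0083]]]'; python3 ang.py;python3 -m creep '[[[-0.0008,0.0297,0,0.0167],[-0.0008,0.0297,0,0.0167],[-0.0002,0.0148,0,0.0083],[0,0,0,0],[0,0,0,0]]]'; python3 ang.py; python3 plan.py
python3 - <<'E'
from h import *; from station import manip
d=manip.capture("side"); pickle.dump(d,open("side8.pkl","wb"));cv2.imwrite("pics/s8.png",cv2.resize(d["pixels"][130:290,240:440],None,fx=4,fy=3.75))
E
```

```text
t: 14.85
ee_pos: [0.5409, -0.0255, 0.0737]
ee_rot: [-0.0, 0.56, 0.828, 0.0]
ft_force: [-3.7, 6.1, 7.2]
width: 0.0202
knob r 0.08536370352371785 ang 111.34012962955778 F [-3.66186352  6.11902886  7.15748565] w 0.0202329136250005 z 0.07369092319247647 M [0.9270364  0.6248957  0.27746439]
t: 15.68
ee_pos: [0.5836, -0.0194, 0.0737]
ee_rot: [-0.0, 0.747, 0.664, 0.002]
ft_force: [6.2, 12.9, 0.1]
width: 0.0205
knob r 0.08641930378736627 ang 82.26408869792559 F [ 6.16357765 12.89771808  0.14731065] w 0.02047131415730969 z 0.0737290327044639 M [ 1.96157155 -0.98353828  0.17356129]
t: 16.1
ee_pos: [0.5943, -0.0212, 0.0737]
ee_rot: [-0.0, 0.788, 0.615, 0.002]
ft_force: [7.1, 14.7, 0.5]
width: 0.0204
knob r 0.08668929146995549 ang 75.08305556954544 F [ 7.10412964 14.73065749  0.50811428] w 0.02044208325741415 z 0.07368731132204641 M [ 2.11773147 -0.99123804  0.28297928]
t 16.1 tcp [ 0.5943 -0.0212  0.0737] jaw -14.08 tilt [ 0.0019  0.0027 -1.    ] w 0.02044208325741415 F [ 7.1041 14.7307  0.5081]
```

View pics/s8.png

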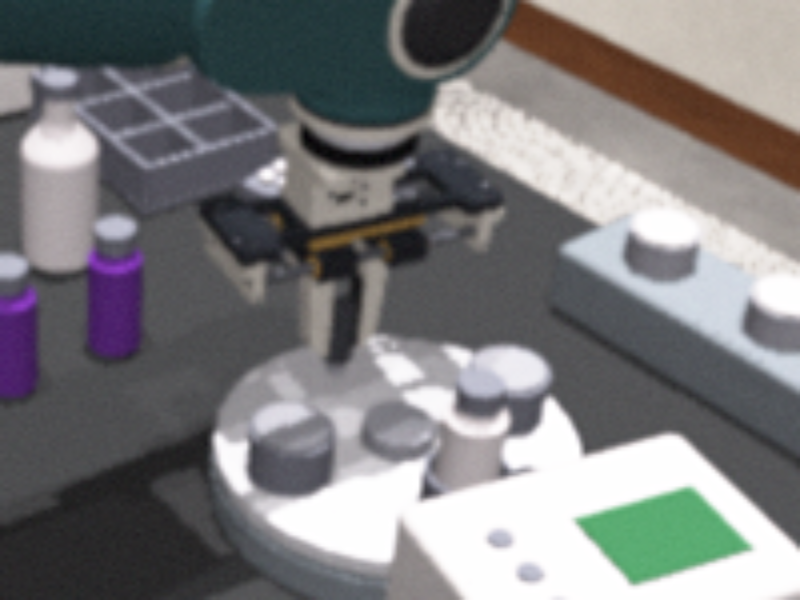

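The bottle has come round to the housing side at crop (475,430), with the knob opposite it. There is a mild radial preload of 16 N. I'll ease that off and then let go.

```bash
python3 -m creep '[[[0.007,0,0,0],[0.005,0,0,0],[0,0,0,0]]]'; python3 ang.py; python3 -m creep '[[[0,0,0,0],[0,0,0,0],[0,0,0,0],[0,0,0,0],[0,0,0,0],[0,0,0,0],[0,0,0,0],[0,0,0,0]]]' 0; python3 -m creep '[[[0,0,-0.05,0],[0,0,-0.1,0],[0,0,-0.15,0],[0,0,-0.15,0],[0,0,-0.2,0],[0,0,-0.2,0],[0,0,-0.2,0],[0,0,-0.1,0],[0,0,0,0]]]'; python3 plan.py
```

```text
t: 16.4
ee_pos: [0.5942, -0.0212, 0.0737]
ee_rot: [0.0, 0.789, 0.615, 0.0]
ft_force: [4.2, 0.3, 2.3]
width: 0.0207
knob r 0.08673499988991495 ang 75.14490852731771 F [4.22431724 0.29091201 2.3089435 ] w 0.02071388832816962 z 0.07368394716269194 M [-0.25403348 -0.53876267  0.28527541]
t: 17.07
ee_pos: [0.5939, -0.0209, 0.0734]
ee_rot: [-0.0, 0.789, 0.614, -0.0]
ft_force: [-0.5, 0.2, 0.2]
width: 0.0467
t: 17.82
ee_pos: [0.5948, -0.021, 0.2502]
ee_rot: [0.002, 0.789, 0.614, 0.002]
ft_force: [-0.6, 0.5, -0.3]
width: 0.0464
t 17.8167 tcp [ 0.5948 -0.021   0.2502] jaw -14.21 tilt [ 0.0054 -0.0004 -1.    ] w 0.046429070314561977 F [-0.5665  0.5381 -0.2667]
```

```bash
python3 -m creep '[[[0.1,0,0,0],[0.2,-0.05,0,0],[0.2,-0.05,0,0],[0.2,-0.05,0,0],[0.2,-0.05,0,0],[0.2,-0.05,0,0],[0.2,-0.05,0,0],[0.2,-0.05,0,0],[0.2,-0.05,0,0],[0.2,-0.05,0,0]]]';  python3 -m creep '[[[0.2,-0.05,0,0],[0.2,-0.05,0,0],[0.1,0,0,0],[0,0,0,0],[0,0,0,0]]]'
python3 - <<'E'
from h import *; from station import manip
for n in("side","top"):
    d=manip.capture(n); pickle.dump(d,open(f"{n}9.pkl","wb")); cv2.imwrite(f"pics/{n}9.png",d["pixels"])
cv2.imwrite("pics/c9.png",cv2.resize(d["pixels"][100:240,280:480],None,fx=4,fy=4,interpolation=cv2.INTER_CUBIC))
E
```

```text
t: 18.65
ee_pos: [0.5976, 0.2742, 0.2436]
ee_rot: [-0.0, 0.789, 0.614, -0.001]
ft_force: [0.9, 0.1, 0.3]
width: 0.0465
t: 19.07
ee_pos: [0.6016, 0.3493, 0.2436]
ee_rot: [-0.0, 0.789, 0.615, -0.001]
ft_force: [-0.4, 0.0, -0.6]
width: 0.0467
```

View pics/c9.png

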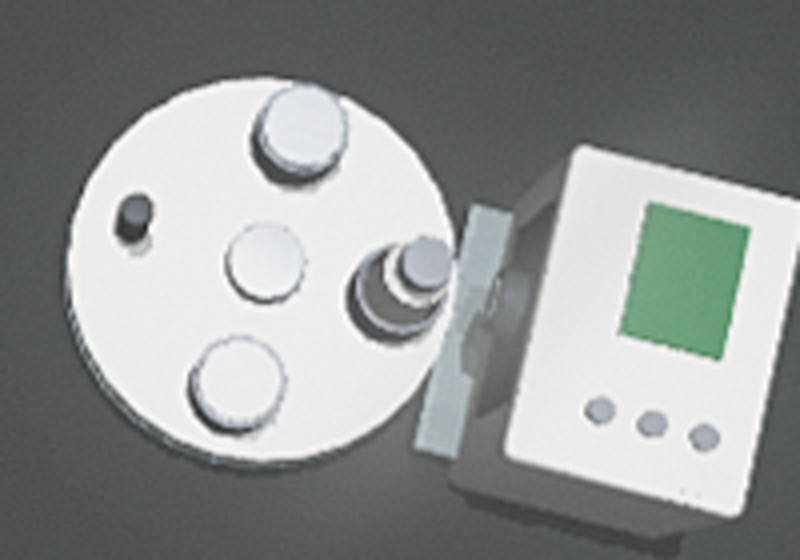

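View pics/side9.png

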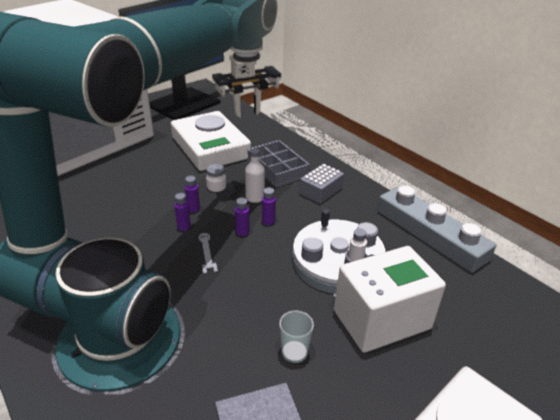

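View pics/top9.png

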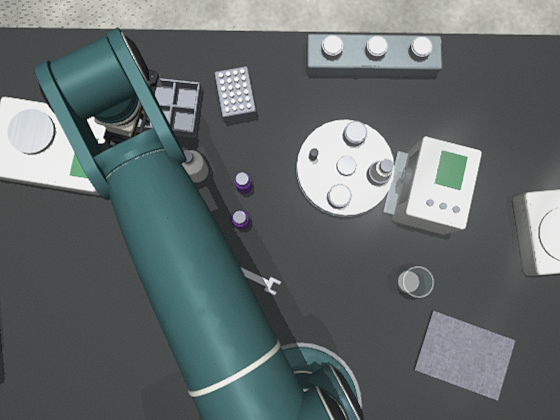

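The bottle sits in the cup next to the lens, the plugged holders lie where the detent puts them, and the bystanders appear unmoved. Last numeric checks:

```bash
python3 - <<'E'
from h import *
from scipy.ndimage import median_filter
np.set_printoptions(precision=4,suppress=True)
d=pickle.load(open("top9.pkl","rb")); P=cloud(d); P0=cloud(pickle.load(open("top0.pkl","rb")))
def cl(P,lo,hi,cen,rad):
    m=(P[...,2]>lo)&(P[...,2]<hi)&(np.hypot(P[...,0]-cen[0],P[...,1]-cen[1])<rad); Q=P[m]; return np.r_[(Q[:,:2].max(0)+Q[:,:2].min(0))/2,np.median(Q[:,2]),len(Q)]
A=cl(P,.06,.078,(.572,-.104),.035)
for n,a in dict(knob=(.1,.12,(.593,-.021),.02),cup=(.08,.1,(.552,-.181),.035),far=(.08,.1,(.65,-.123),.035),near=(.08,.1,(.4945,-.085),.035),cap=(.155,.175,(.552,-.181),.03)).items():
    c=cl(P,*a); e=c[:2]-A[:2]; print(n,c,np.hypot(*e),np.degrees(np.arctan2(e[1],e[0])))
s=[cl(X,*(.08,.1,q,.035)) for X,q in((P0,(.592,-.027)),(P0,(.552,-.181)),(P,(.65,-.123)),(P,(.4945,-.085)))]
g=lambda a,b:np.degrees(np.arctan2(*(a-b)[[1,0]]))
print("plugged line before",g(s[0],s[1])," after",g(s[2],s[3]))
for n,c,h in(("beaker",(.293,-.282),.05),("p1",(.439,.151),.1),("p2",(.53,.146),.1)):
    print(n,cl(P0,h,h+.1,c,.05),cl(P,h,h+.1,c,.05))
S0=cloud(pickle.load(open("side0.pkl","rb")));S=cloud(pickle.load(open("side9.pkl","rb")))
for n,c,a,b in(("jar",(.5,.39),.06,.08),("tall",(.565,.265),.15,.18),("p3",(.38,.33),.1,.12),("p4",(.315,.268),.1,.12)): print(n,cl(S0,a,b,c,.04),cl(S,a,b,c,.04))
E
```

```text
knob [ 0.5919 -0.0204  0.1118 66.    ] 0.08486438746191603 76.28406431305146
cup [  0.5513  -0.1807   0.0891 148.    ] 0.08050781206853769 -104.7335519913495
far [  0.649   -0.1229   0.0901 422.    ] 0.07979355174335095 -14.559448593200461
near [  0.4945  -0.0827   0.0904 431.    ] 0.07981356105183113 165.3798705182157
cap [  0.5522  -0.1802   0.1637 141.    ] 0.07975310045587267 -104.1995323825917
plugged line before 75.58712464143018  after -14.589792841153477
beaker [  0.2935  -0.2678   0.0818 325.    ] [  0.2936  -0.2674   0.0821 318.    ]
p1 [  0.4388   0.151    0.1102 132.    ] [  0.4389   0.151    0.11   133.    ]
p2 [  0.5282   0.1481   0.1103 131.    ] [  0.5282   0.1477   0.1099 133.    ]
jar [  0.501    0.3864   0.0678 166.    ] [  0.5017   0.3869   0.0677 171.    ]
tall [ 0.5664  0.2621  0.1652 83.    ] [ 0.5657  0.2632  0.1659 78.    ]
p3 [ 0.3799  0.3264  0.1073 68.    ] [ 0.3803  0.3266  0.1074 67.    ]
p4 [ 0.3134  0.2674  0.1079 75.    ] [ 0.3136  0.266   0.1079 77.    ]
```

```bash
python3 -c "
from station import manip
print(manip.finish_job(), manip.read_state()['t'])"
```

```text
the job is handed in; nothing more can be done
the job is handed in; nothing more can be done
```

The bottle is home in the open holder, the holder is at rest facing the reading window, and the job is handed in, about 19 s into the 67 s allowed. I gripped the bottle, lowered it until the wrist force showed floor contact, and let go. Then I pinched the knob, led it 90° clockwise, let go and moved the arm away.

**Last checks, with the arm clear:**
- **Bottle:** its cap top is at 0.1637 m (0.164 m expected when fully seated), about 1 mm off the holder's centre, and upright.
- **Turntable:** it turned 90.2°, against 90° needed. The holder points −104° to −105° and the window −104°, which agrees within measuring noise.
- **Bystanders:** the jar, tall bottle, beaker and purple bottles are where they were, to within 1–1.5 mm, which is measuring noise.

**Disagreements:** the two cameras differed by 4–5 mm in y, so I took the mean and checked the bottle against the holder in one picture, where they agreed to under 1 mm. Leading the knob built up about 16 N of radial force because my axle estimate was about 2 mm off. I eased that off before letting go.

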